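# Load the wash basket into the ultrasonic cleaner

### The arm

A 7-joint arm with a two-finger parallel gripper is mounted at the origin on the work surface. World frame = base frame: x ahead of the robot, y to its left, z up, the work surface at z = 0. Lengths are in m, angles in rad, forces in N, time in s.
With the tool pointing down it reaches from about 0.35 to 0.9 m from the base axis. Payload 7.2 kg.
Tool frame: the origin (TCP) lies at the very end of the fingers, on their centre line; the grasp point (between the pads) lies 19 mm behind it (r.tcp_to_grasp is the distance from the TCP to the grasp point, in m); z points along the fingers, y is the line along which they close (so a half turn about z gives the same grasp; the last joint's range is limited). The gripper opens to 85 mm and grips with 20 to 120 N. Pads are 22 mm wide; open, the fingers measure 114 mm over their backs; the gripper's body (76 mm by 85 mm) begins 54 mm behind the grasp point. The pads swing forward as they close: fully open they stand 13 mm farther back than shut.
Start: joints at [1.177, 0.411, -0.013, 1.596, 0.006, 1.134, -0.082], TCP at [0.2, -0.592, 0.231] pointing down, gripper open.
Joint ranges: [-2.95, 2.95], [-0.29, 1.99], [-1.47, 1.44], [0.14, 2.54], [-1.03, 4.17], [0.13, 1.85], [-2.86, 2.86]. Speed limits (rad/s): [2.39, 2.39, 3.01, 3.01, 3.14, 3.14, 3.14].

### API

Orientations are given as a unit quaternion [w, x, y, z].
In Python, from bench import r, cams gives the robot as it stands. The module is installed in compiled form; this text tells all that it offers.
- The arm moves only by the tool step_arm, never from a script. Its argument "increments" is text: rows parted by semicolons, each of 4 numbers parted by spaces: the shift along the tool's x, y, z in cm, then the turn about the tool's z in degrees. A call has 1 to 8 rows; each row is the pose to reach, as a shift and turn from the pose commanded when the call began, along the tool's axes at that moment; what a row does not reach only later rows make up. A row lasts 1/10 s, in which the tool goes at most 50 mm and 8.59 degrees, less where a joint would pass 70% of its speed; a pose out of reach is approached as far as the arm can. A call with a gripper value outside its range is refused whole. "gripper" is the closure, from 0 (fully open) to 1 (shut), set as the call begins (left out, the last holds). The fingers move at their own pace and stop on an object; the grip force is fixed at half the most. Time passes only in rows, so rows that repeat a pose let the fingers close. It gives the time, the measured TCP pose, the force, the opening and the grip force at its end, in the units of the state.
- r.observe(): the state, without advancing time (a new reading comes with each control period).
- cams.read_camera(name): name is "scene" or "top" or "wrist"; returns a dict with "img" (480x640x3 uint8, red, green, blue), "z_map" (480x640 float32, m along the optical axis (not along the pixel's ray), 0 where there is no reading), "vfov" (degrees; the focal length in pixels is half the picture's height over the tangent of half this angle, whatever the lens; pixels are square), "cx", "cy" (the principal point, pixels), "distortion" ([k1, k2, p1, p2, k3] as OpenCV has them; the pictures are not rectified), "R" (3x3) and "t" (3): a world point X has camera coordinates R X + t; the wrist camera has in their place "tool_from_camera" (4x4, takes a point from camera to tool coordinates, whose origin is the TCP and whose axes are the flange's). Camera axes: x right, y down, z forward; pixel columns grow to the right and rows downward; lengths in m; the calibration is good to about 2 mm. A picture is of the moment at which its call begins: read the wrist's pose just before it.
- r.finish_job(): hands the job in; it is judged then, once.
The state is a dict: "t": time; "q": joint angles; "joint_velocities": joint speeds; "joint_torque": joint torques, N m; "position": TCP position; "tool_rot": TCP orientation; "ft_force": force on the tool from outside, world axes, zero at the start; "torque": the same for the moment, N m; "finger_gap": opening from 0.0 (shut) to 1.0 (fully open); "finger_force": force on a finger pad.
Only numpy, scipy, OpenCV 4.12 (cv2) and the standard library are available. Lean on these libraries where they do the work, as an engineer would, in place of code of your own. Each camera call takes 0.05 s, during which the arm holds its last target. There are 200 camera calls.

### The job

Two perforated metal wash baskets hang side by side on the drip rack: a deep round one and a shallow square one. Lift the deep round one up and off its hook and stand it upright on the floor of the open ultrasonic cleaner's tank, lowering it all the way down before letting go. Leave the shallow square one hanging on its hook.

Things in the scene. Friction and masses are not known exactly. Their poses are not given: they have to be found in the camera images.
- deep_basket: Loose round metal basket, 70 mm across, 52 deep, 80 to 180 g. Origin: centre of underside, z up. Stiff arch handle: wires at y = -34 and 34, joined by a level 6 mm bar along y, its centre 105 mm above the underside. On its middle stands a round black grip, 16 mm thick, 106 to 158 mm above the underside: take it from above. Hangs by the bar on either rack hook, axes along the rack's.
- shallow_basket: Loose square metal basket, 70 x 70 mm and only 20 mm deep. Origin (centre of underside), handle, bar, black grip and overall height (158 mm) just as on the deep basket. It hangs on the rack's other hook and stays there.
- rack: Fixed rack. Origin on table midway below 2 hooks at y -75, 75 mm. Hooks: wire pairs from a rail (x 80-90, 180 high) to -x, seat at x -11 to 11, upturned tips at x -22. Hung undersides are 66 above table. Free the deep basket by raising it 20 to 38 mm (higher, its rim hits the hook), then 75 or more to -x; then up is clear. Base 200 x 300; a 75 mm bottle and a jar stand on it between baskets.
- tank_floor (a point): Centre of the floor of the cleaner's empty open tank, 70 mm above the table; z up. Inside, the tank is 150 mm along x, 120 mm along y and 60 mm deep: its rim is 132 mm above the table. The fixed white cleaner around it is 210 mm along x, 170 mm along y.
Not all that is in view belongs to the job. Leave any turquoise look-alike of the deep_basket alone. What is shaped like the shallow_basket but turquoise is not meant.

How it is judged:
By the outcome, as a careful person would: the job done as asked, in the order asked, and still so for the second after the job is handed in, with the robot touching nothing.
It also fails if it takes over 45 s, if anything falls off the work surface, if the arm or the gripper's body presses on something with over 40 N, if the wrist force passes 120 N, or if a joint passes its speed limit or range.

## Working session

There is one attempt and no reset: what is moved stays moved. The work goes in short steps, Python scripts to look and compute and a tool call to move; the robot and the scene stay as the last step left them, time stands still between calls to the robot, and variables do not carry over. Pictures are saved under pics/ and viewed, at most 10 in all, crops included, and the job is handed in when it is done.

Besides the shell and the picture viewer there is one more tool, called by a JSON object that holds its "name" and its "arguments", one argument or row to a line. step_arm: Moves the arm, as the interface text tells. Its arguments: {"type":"object","properties":{"increments":{"type":"string"},"gripper":{"type":"number"}},"required":["increments"]}

```bash
mkdir -p pics; cat > h.py <<'E'
import numpy as np, cv2
from bench import r, cams
from scipy.spatial.transform import Rotation as Ro
def pose():
    s=r.observe(); q=s["tool_rot"]; T=np.eye(4); T[:3,:3]=Ro.from_quat([q[1],q[2],q[3],q[0]]).as_matrix(); T[:3,3]=s["position"]; return T,s
def cloud(name):
    T,s=pose(); c=cams.read_camera(name); z=c["z_map"]; f=240/np.tan(np.radians(c["vfov"])/2)
    K=np.array([[f,0,c["cx"]],[0,f,c["cy"]],[0,0,1]])
    v,u=np.mgrid[0:480,0:640]
    p=cv2.undistortPoints(np.stack([u,v],-1).reshape(-1,1,2).astype(np.float64),K,np.array(c["distortion"],float)).reshape(480,640,2)
    P=np.dstack([p[...,0]*z,p[...,1]*z,z]).astype(float)
    if name=="wrist":
        M=T@np.array(c["tool_from_camera"]); W=P@M[:3,:3].T+M[:3,3]
    else:
        W=(P-np.array(c["t"]))@np.array(c["R"])
    W[z==0]=np.nan
    return c["img"],W
def save(n,i): cv2.imwrite(f"pics/{n}.png",i[...,::-1])
E
python3 - <<'E'
from h import *
for n in("scene","top"):
    i,W=cloud(n); save(n,i); np.save(n+".npy",W)
T,s=pose(); print(T,s)
E
```

```text
[[ 9.47399900e-01  3.20051741e-01 -5.59072886e-04  1.99856729e-01]
 [ 3.20052215e-01 -9.47398930e-01  1.35892947e-03 -5.91713153e-01]
 [-9.47373108e-05 -1.46638216e-03 -9.99998920e-01  2.30523427e-01]
 [ 0.00000000e+00  0.00000000e+00  0.00000000e+00  1.00000000e+00]] {'t': 0.1, 'q': array([ 1.1768157 ,  0.41184184, -0.01271738,  1.59696045,  0.00559246,
        1.13429531, -0.08222202]), 'joint_velocities': array([-1.46065281e-04, -3.71866629e-03, -3.65131105e-04, -2.59340734e-03,
       -3.34205297e-04,  2.47135342e-05, -1.30462253e-03]), 'joint_torque': array([ 2.48387179e-03, -6.01825762e+01,  6.84181899e-01, -3.00092125e+01,
        1.39943950e-02,  6.42309868e-03,  2.02213141e-05]), 'position': array([ 0.19985673, -0.59171315,  0.23052343]), 'tool_rot': array([-7.15803646e-04,  9.86762098e-01,  1.62172817e-01, -1.65645346e-04]), 'ft_force': array([ 0.12650333, -0.60321427,  0.31795883]), 'torque': array([-0.05736234, -0.00277455, -0.00927825]), 'finger_force': 0.0, 'finger_gap': 1.0021194269240976}
```

View pics/scene.png

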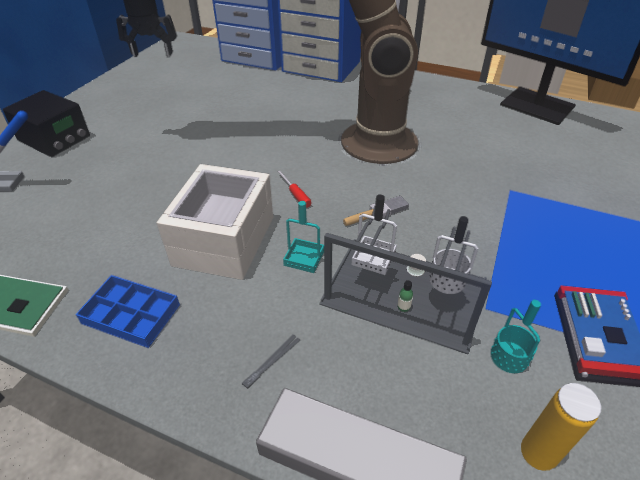

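View pics/top.png

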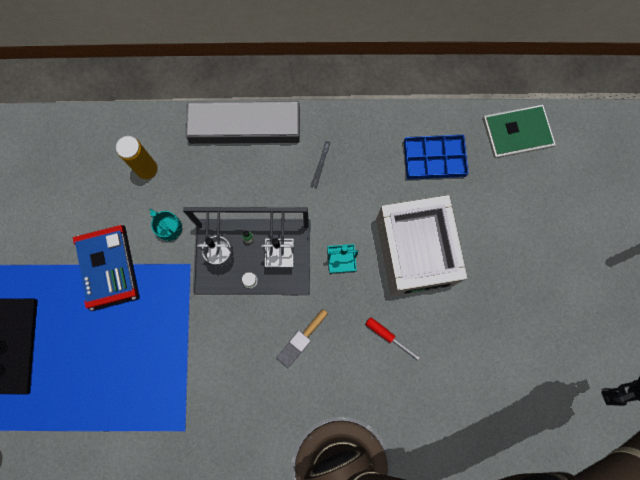

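The scene view shows the deep round basket on the hook at (455,265), with its grip at (461,230). The shallow square one is at (375,255). In the top view they are at (215,250) and (278,250), the tank is at (422,243), and the turquoise look-alikes are at (165,225) and (342,260).

```bash
python3 - <<'E'
from h import *
W=np.load("top.npy"); I=cv2.imread("pics/top.png")[...,::-1]
def reg(u0,u1,v0,v1): return W[v0:v1,u0:u1].reshape(-1,3), I[v0:v1,u0:u1].reshape(-1,3).astype(int)
def rect(p):
    R=cv2.minAreaRect(p[:,:2].astype(np.float32)); print(np.round(cv2.boxPoints(R),4).tolist(),"c",np.round(R[0],4),"size",np.round(R[1],3),"ang",R[2])
for n,b in dict(deep=(195,240,225,275),shal=(255,300,225,275)).items():
    p,c=reg(*b); m=(p[:,2]>.18)&(p[:,2]<.26)&(c.max(1)<60)
    print(n,m.sum(),np.median(p[m],0),p[m].min(0),p[m].max(0)); 
    m=p[:,2]>.205; print(" >.205",m.sum(),p[m].mean(0),p[m].min(0),p[m].max(0))
p,c=reg(180,315,200,300); m=(p[:,2]>.16)&(p[:,0]>np.nanpercentile(p[:,0],75)); print("rail z",np.nanmedian(p[m][:,2])); rect(p[m])
m=(p[:,2]>0.004)&(p[:,2]<.02); print("base",np.nanmedian(p[m][:,2])); rect(p[m])
p,c=reg(370,475,190,300); m=(p[:,2]>.122)&(p[:,2]<.14); print("rim",np.nanmedian(p[m][:,2])); rect(p[m])
m=(p[:,2]>.06)&(p[:,2]<.076); print("floor",np.nanmedian(p[m][:,2]));
pp=p[m];pp=pp[np.linalg.norm(pp[:,:2]-np.median(pp[:,:2],0),axis=1)<.1]; rect(pp)
W=np.load("scene.npy"); I=cv2.imread("pics/scene.png")[...,::-1]
for n,b in dict(deep=(448,475,212,245),shal=(368,390,190,222)).items():
    p,c=reg(*b); m=(p[:,2]>.175)&(p[:,2]<.26)&(c.max(1)<60)
    print(n,m.sum(),p[m].mean(0),p[m].min(0),p[m].max(0))
E
```

```text
deep 67 [0.51902005 0.29603558 0.21947308] [0.49858061 0.28405476 0.18075049] [0.54591928 0.31426556 0.23263256]
 >.205 50 [0.51993713 0.29789508 0.22070862] [0.51369276 0.29084183 0.20526996] [0.5275536  0.30551693 0.23263256]
shal 62 [0.51679992 0.1481753  0.22122282] [0.49988385 0.14090388 0.18168918] [0.5266272  0.16021282 0.22913185]
 >.205 47 [0.51832929 0.14839752 0.22153893] [0.51044796 0.14184195 0.20587543] [0.5266272  0.15551204 0.22913185]
rail z 0.17826309299475493
[[0.6008999943733215, 0.07750000059604645], [0.6121000051498413, 0.07739999890327454], [0.6128000020980835, 0.36820000410079956], [0.6015999913215637, 0.36820000410079956]] c [0.6068 0.2228] size [0.291 0.011] ang 89.86273956298828
base 0.006686203650887188
[[0.4120999872684479, 0.06239999830722809], [0.6753000020980835, 0.06080000102519989], [0.6773999929428101, 0.4120999872684479], [0.4142000079154968, 0.41370001435279846]] c [0.5447 0.2372] size [0.351 0.263] ang 89.6509017944336
rim 0.12968395740600805
[[0.4180999994277954, -0.13279999792575836], [0.4449000060558319, -0.3028999865055084], [0.6536999940872192, -0.27000001072883606], [0.6269000172615051, -0.09989999979734421]] c [ 0.5359 -0.2014] size [0.211 0.172] ang 8.95750904083252
floor 0.06950134846352973
[[0.45590001344680786, -0.12639999389648438], [0.47870001196861267, -0.2720000147819519], [0.6198999881744385, -0.2498999983072281], [0.597100019454956, -0.10429999977350235]] c [ 0.5379 -0.1882] size [0.143 0.147] ang 8.906194686889648
deep 203 [0.53017974 0.29882132 0.20284678] [0.52093268 0.29131294 0.17607844] [0.53430664 0.30574737 0.2249049 ]
shal 182 [0.52841779 0.15013437 0.20290411] [0.51793256 0.14286517 0.17537879] [0.53400957 0.15609164 0.22469629]
```

{"name": "step_arm", "arguments": {
  "increments": "41 -27.5 -10 18.7;41 -27.5 -10 18.7;41 -27.5 -10 18.7;41 -27.5 -10 18.7;41 -27.5 -10 18.7;41 -27.5 -10 18.7;41 -27.5 -10 18.7;41 -27.5 -10 18.7",
  "gripper": 0
}}

```text
t: 0.9
position: [0.4387, -0.28, 0.3108]
tool_rot: [0.0, 1.0, -0.0, -0.0]
ft_force: [-0.1, -0.6, -1.1]
finger_gap: 0.997
finger_force: 0.0
```

{"name": "step_arm", "arguments": {
  "increments": "4 -40 -1;4 -40 -1"
}}

```text
schema error: expected 4 numbers
```

{"name": "step_arm", "arguments": {
  "increments": "4 -40 -1 0;4 -40 -1 0;4 -40 -1 0;4 -40 -1 0;4 -40 -1 0;4 -40 -1 0;4 -40 -1 0;4 -40 -1 0"
}}

```text
t: 1.7
position: [0.4777, 0.1179, 0.3205]
tool_rot: [0.0, 1.0, -0.0, 0.0]
ft_force: [1.3, -0.5, 0.5]
finger_gap: 0.999
finger_force: 0.0
```

{"name": "step_arm", "arguments": {
  "increments": "4.3 -17.8 -0.5 0;4.3 -17.8 -0.5 0;4.3 -17.8 -0.5 0;4.3 -17.8 -0.5 0;4.3 -17.8 -0.5 0;4.3 -17.8 -0.5 0"
}}

```text
t: 2.3
position: [0.5207, 0.2946, 0.3245]
tool_rot: [0.0, 1.0, 0.001, -0.001]
ft_force: [0.3, -0.5, -0.5]
finger_gap: 1.002
finger_force: 0.0
```

```bash
python3 - <<'E'
from h import *
i,W=cloud("wrist"); save("w1",i)
T,s=pose(); print(T[:3,3],r.tcp_to_grasp)
m=(W[...,2]>.19)&(W[...,2]<.235)&(i.max(2)<70)
n,l,st,ce=cv2.connectedComponentsWithStats(m.astype(np.uint8))
for k in range(1,n):
    if st[k,4]>60:
        p=W[l==k]; print(st[k],p.mean(0),p.min(0),p.max(0))
        t=p[p[:,2]>p[:,2].max()-.006]; print("  top",len(t),t.mean(0),(t.min(0)+t.max(0))/2)
E
```

```text
[0.52104999 0.29345565 0.32477215] 0.0187
[299 211  26  38 769] [0.52628962 0.29931628 0.21797809] [0.51619083 0.29164813 0.19002848] [0.53174535 0.30709881 0.22610058]
  top 515 [0.52442838 0.29934696 0.22382673] [0.52395315 0.2991247  0.22321235]
[ 524  214   52   37 1163] [0.52337932 0.15321775 0.21390836] [0.51476022 0.14302033 0.19003282] [0.52964475 0.15846981 0.2258308 ]
  top 543 [0.52252769 0.15108818 0.22365542] [0.52219164 0.15045464 0.22283183]
```

View pics/w1.png

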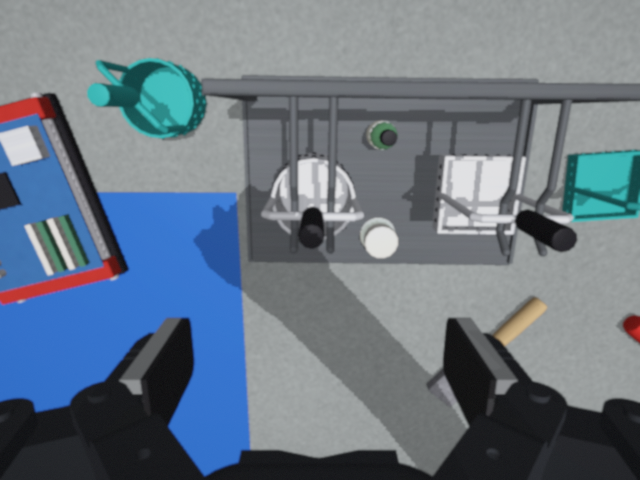

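The wrist view shows the round basket below the hook wires, with its grip top at (311,235). The square basket's grip is at (563,238). Next I descend partway and let the arm settle.

{"name": "step_arm", "arguments": {
  "increments": "0.2 -0.3 4 0;0.2 -0.3 7 0;0.2 -0.3 7 0;0.2 -0.3 7 0;0.2 -0.3 7 0"
}}

```text
t: 2.85
position: [0.5241, 0.297, 0.2577]
tool_rot: [-0.001, 1.0, -0.001, 0.001]
ft_force: [-0.7, -0.6, 0.3]
finger_gap: 0.998
finger_force: 0.0
```

{"name": "step_arm", "arguments": {
  "increments": "-0.1 -0.2 2 0;-0.1 -0.2 4 0;-0.1 -0.2 6 0;-0.1 -0.2 7 0;-0.1 -0.2 7 0;-0.1 -0.2 7 0"
}}

```text
t: 3.45
position: [0.5227, 0.2995, 0.1868]
tool_rot: [-0.0, 1.0, -0.0, 0.001]
ft_force: [0.0, 0.2, 0.4]
finger_gap: 1.0
finger_force: 0.0
```

{"name": "step_arm", "arguments": {
  "increments": "0 0 0 0;0 0 0 0;0 0 0 0;0 0 0 0;0 0 0 0;0 0 0 0;0 0 0 0;0 0 0 0",
  "gripper": 1
}}

```text
t: 4.25
position: [0.5222, 0.299, 0.1856]
tool_rot: [0.0, 1.0, -0.0, 0.0]
ft_force: [-1.0, -0.7, 3.1]
finger_gap: 0.167
finger_force: 58.4
```

Gripped: the 0.167 opening is about 14 mm and the force is 58 N. Next, raise 29 mm.

{"name": "step_arm", "arguments": {
  "increments": "0 0 -0.5 0;0 0 -1 0;0 0 -1.5 0;0 0 -2 0;0 0 -2.5 0;0 0 -2.9 0;0 0 -2.9 0;0 0 -2.9 0"
}}

```text
t: 5.05
position: [0.5222, 0.299, 0.2144]
tool_rot: [0.0, 1.0, -0.0, 0.0]
ft_force: [-0.1, 0.4, -1.9]
finger_gap: 0.17
finger_force: 58.4
```

```bash
python3 - <<'E'
from h import *
i,W=cloud("scene"); save("s2",cv2.resize(i[170:350,310:540],None,fx=3,fy=3))
i,W=cloud("wrist")
print(pose()[0][:3,3])
E
```

```text
[0.52203338 0.29891182 0.214177  ]
```

View pics/s2.png

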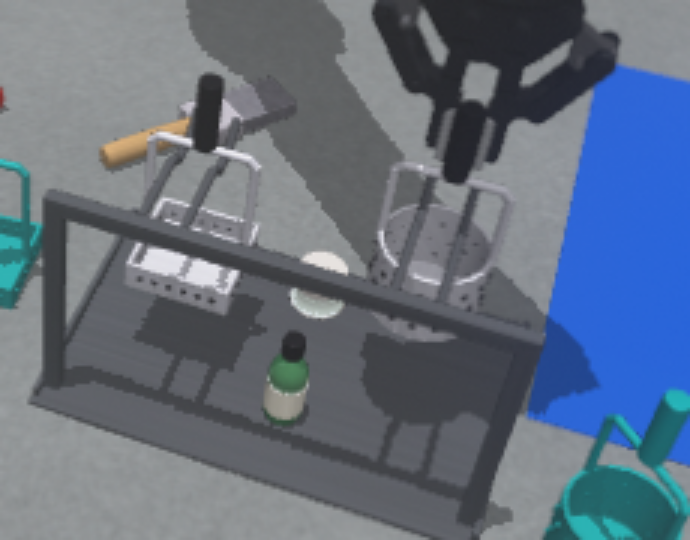

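The basket has lifted with the grip and is hanging upright above the hook seat. Next, pull back along -x.

{"name": "step_arm", "arguments": {
  "increments": "-1 0 0 0;-2.5 0 0 0;-4 0 0 0;-5.5 0 0 0;-7 0 0 0;-8.8 0 0 0;-8.8 0 0 0;-8.8 0 0 0"
}}

```text
t: 5.95
position: [0.4341, 0.2991, 0.2148]
tool_rot: [0.0, 1.0, -0.0, 0.001]
ft_force: [1.1, -0.3, -0.8]
finger_gap: 0.168
finger_force: 58.5
```

{"name": "step_arm", "arguments": {
  "increments": "0 0 -2 0;0 0 -5 0;0 0 -8 0;0 0 -11 0;0 0 -14 0;0 0 -14 0;0 0 -14 0"
}}

```text
t: 6.65
position: [0.4348, 0.299, 0.3546]
tool_rot: [-0.0, 1.0, -0.001, 0.001]
ft_force: [0.2, -0.3, -1.9]
finger_gap: 0.169
finger_force: 58.8
```

{"name": "step_arm", "arguments": {
  "increments": "0 2 -2 0;0 5 -2 0;0 9 -2 0;0 13 -2 0;0 17 -2 0;0 21 -2 0;0 25 -2 0;0 29 -2 0"
}}

```text
t: 7.45
position: [0.4333, 0.007, 0.3731]
tool_rot: [0.0, 1.0, -0.001, -0.001]
ft_force: [0.2, 0.2, -1.8]
finger_gap: 0.17
finger_force: 58.7
```

{"name": "step_arm", "arguments": {
  "increments": "1 4 0 0;3 8 0 -2;5 12 0 -4;7 16 0 -6;9 19 0 -8;10 21 0 -9;10 21 0 -9;10 21 0 -9"
}}

```text
t: 8.25
position: [0.5334, -0.201, 0.3726]
tool_rot: [-0.001, 0.997, 0.078, -0.001]
ft_force: [-0.4, 1.1, -1.9]
finger_gap: 0.171
finger_force: 58.8
```

```bash
python3 - <<'E'
from h import *
i,W=cloud("wrist"); save("w3",i); np.save("w3.npy",W)
T,s=pose(); print(T,s["finger_gap"])
m=(W[...,2]>.124)&(W[...,2]<.138); print(m.sum())
R=cv2.minAreaRect(W[m][:,:2].astype(np.float32)); print(R)
i2,_=cloud("scene"); save("s3",cv2.resize(i2[40:280,130:330],None,fx=2.4,fy=2.4))
E
```

```text
[[ 0.98775411  0.15600442 -0.00210926  0.53343946]
 [ 0.15600703 -0.9877553   0.00113268 -0.20017705]
 [-0.00190673 -0.00144787 -0.99999713  0.37319221]
 [ 0.          0.          0.          1.        ]] 0.16630923307940093
17310
((0.5292375087738037, -0.11063970625400543), (0.2078770399093628, 0.3556691110134125), 7.16409969329834)
```

View pics/w3.png

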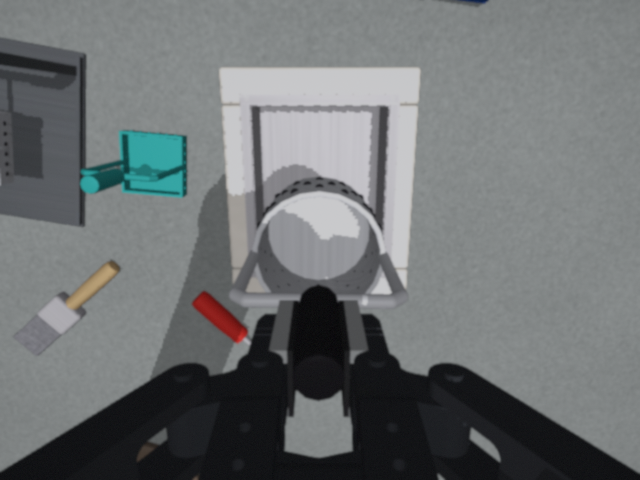

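View pics/s3.png

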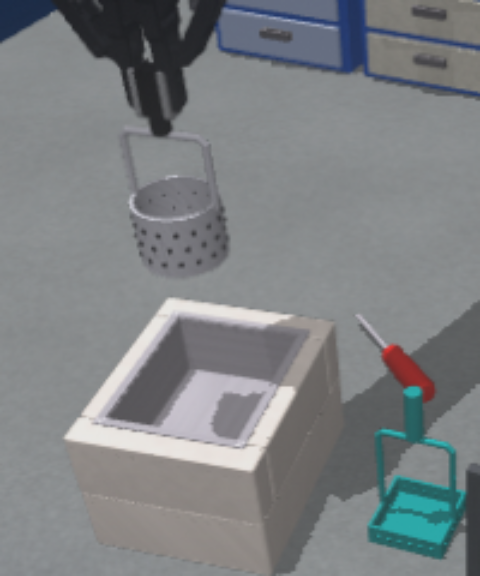

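The wrist view shows the basket rim at (320,250) and the tank opening beyond it at (315,190). The scene view shows the basket hanging above the tank. I'll check its tilt and centring by numbers.

```bash
python3 - <<'E'
from h import *
W=np.load("w3.npy")
v,u=np.mgrid[0:480,0:640]
m=(u>225)&(u<415)&(v>175)&(v<290)&(W[...,2]>.2)&(W[...,2]<.345)
p=W[m]; print(len(p), np.percentile(p[:,2],[1,10,50,90,99]))
# floor of basket plane (inside bottom)
b=p[(p[:,2]<.27)&(np.hypot(p[:,0]-.535,p[:,1]+.2)<.027)]; A=np.c_[b[:,:2],np.ones(len(b))]; print("floor",len(b),np.linalg.lstsq(A,b[:,2],rcond=None)[0],b.mean(0))
# rim
rm=p[(p[:,2]>.295)]; print("rim",len(rm),rm.min(0),rm.max(0),rm.mean(0))
t=p[(p[:,2]>.302)&(p[:,2]<.312)]; A=np.c_[t[:,:2],np.ones(len(t))]; print("rimplane",np.linalg.lstsq(A,t[:,2],rcond=None)[0])
c=(u>215)&(u<425)&(v>60)&(v<300)&(W[...,2]>.122)&(W[...,2]<.138); R=cv2.minAreaRect(W[c][:,:2].astype(np.float32)); print(np.round(cv2.boxPoints(R),4).tolist(),R)
E
```

```text
12966 [0.25457023 0.25537914 0.2573061  0.30501277 0.3398232 ]
floor 5130 [-2.94389021e-03  1.13313692e-04  2.57521247e-01] [ 0.53373955 -0.20021641  0.25592729]
rim 2887 [ 0.50963844 -0.23604895  0.29503405] [ 0.5695629 -0.1641596  0.3449468] [ 0.54465041 -0.19887147  0.30960788]
rimplane [-0.01169763 -0.00126491  0.31099665]
[[0.42480000853538513, -0.131400004029274], [0.451200008392334, -0.3005000054836273], [0.6539999842643738, -0.2687999904155731], [0.6276000142097473, -0.09969999641180038]] ((0.5394009947776794, -0.2001032531261444), (0.20529384911060333, 0.17112348973751068), 8.877700805664062)
```

The basket is level and centred in the tank to within 3 mm. Lower it.

{"name": "step_arm", "arguments": {
  "increments": "0.2 0 2 0;0.2 0 5 0;0.2 0 8 0;0.2 0 11 0;0.2 0 14 0;0.2 0 16 0;0.2 0 17.3 0;0.2 0 17.3 0"
}}

```text
t: 9.15
position: [0.5349, -0.1996, 0.2001]
tool_rot: [-0.001, 0.997, 0.079, -0.001]
ft_force: [0.3, -0.0, -1.1]
finger_gap: 0.172
finger_force: 58.8
```

{"name": "step_arm", "arguments": {
  "increments": "0 0 0.2 0;0 0 0.4 0;0 0 0.6 0;0 0 0.8 0;0 0 0.8 0;0 0 0.8 0"
}}

```text
t: 9.75
position: [0.5359, -0.2007, 0.1936]
tool_rot: [0.0, 0.997, 0.078, 0.0]
ft_force: [-0.3, -0.1, -1.6]
finger_gap: 0.168
finger_force: 58.8
```

{"name": "step_arm", "arguments": {
  "increments": "0 0 0.1 0;0 0 0.2 0;0 0 0.3 0;0 0 0.3 0"
}}

```text
t: 10.15
position: [0.5357, -0.2006, 0.1902]
tool_rot: [-0.0, 0.997, 0.078, -0.0]
ft_force: [-0.2, 0.2, -1.1]
finger_gap: 0.17
finger_force: 58.8
```

{"name": "step_arm", "arguments": {
  "increments": "0 0 0.1 0;0 0 0.1 0;0 0 0.1 0"
}}

```text
t: 10.45
position: [0.536, -0.2007, 0.19]
tool_rot: [0.0, 0.997, 0.078, 0.0]
ft_force: [-0.8, -0.1, 4.1]
finger_gap: 0.168
finger_force: 59.5
```

Contact: the force rose to +4 N. Press a touch more to be sure, then release.

{"name": "step_arm", "arguments": {
  "increments": "0 0 0.05 0;0 0 0.05 0;0 0 0.05 0"
}}

```text
t: 10.75
position: [0.5361, -0.2007, 0.19]
tool_rot: [0.0, 0.997, 0.078, 0.001]
ft_force: [-3.6, 0.5, 8.3]
finger_gap: 0.175
finger_force: 59.9
```

{"name": "step_arm", "arguments": {
  "increments": "0 0 0 0;0 0 0 0;0 0 0 0;0 0 0 0;0 0 0 0;0 0 0 0;0 0 0 0;0 0 0 0",
  "gripper": 0
}}

```text
t: 11.55
position: [0.5359, -0.2006, 0.189]
tool_rot: [0.0, 0.997, 0.078, 0.0]
ft_force: [0.2, -0.4, 0.1]
finger_gap: 0.996
finger_force: 0.0
```

{"name": "step_arm", "arguments": {
  "increments": "0 0 -1 0;0 0 -3 0;0 0 -6 0;0 0 -9 0;0 0 -12 0;0 0 -15 0;0 0 -15 0;0 0 -15 0"
}}

```text
t: 12.35
position: [0.536, -0.2006, 0.3401]
tool_rot: [0.0, 0.997, 0.078, 0.001]
ft_force: [0.1, 0.5, -1.5]
finger_gap: 0.999
finger_force: 0.0
```

```bash
python3 - <<'E'
from h import *
i,_=cloud("scene"); save("s4",cv2.resize(i[130:370,130:500],None,fx=2.1,fy=2.1))
i,W=cloud("wrist"); save("w4",i)
m=(W[...,2]>.205)&(W[...,2]<.24)&(i.max(2)<70); p=W[m]; p=p[np.hypot(p[:,0]-.536,p[:,1]+.2)<.03]
print(len(p),p.mean(0),p[:,2].max())
E
```

```text
620 [ 0.54013391 -0.19961695  0.22472656] 0.2299721357585755
```

View pics/s4.png

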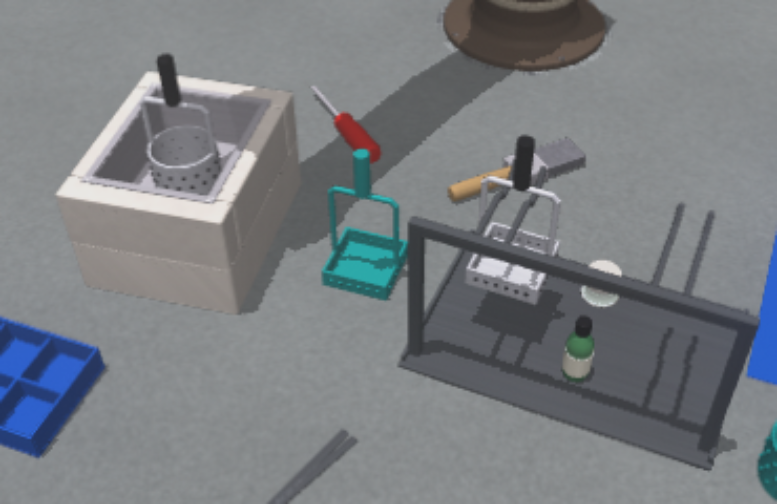

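View pics/w4.png

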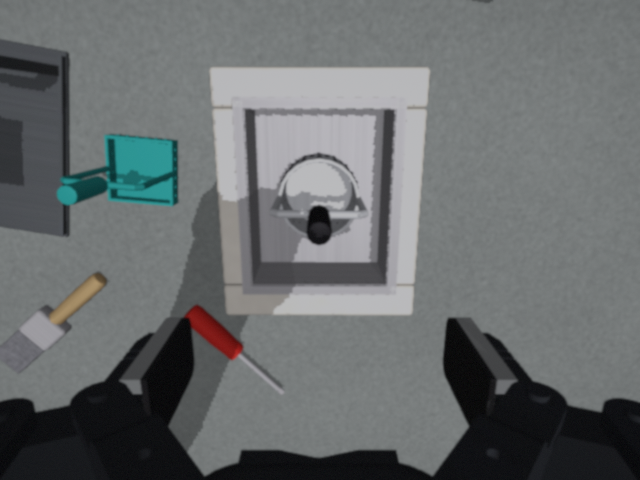

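The round basket stands upright in the tank, at wrist pixel (318,200). The square basket still hangs on its hook, at scene-crop pixel (515,265), and the gripper is clear of both.

```bash
python3 -c "
from bench import r
print(r.finish_job())"
```

```text
the job is handed in; nothing more can be done
None
```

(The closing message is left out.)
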